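# Set the press selector switches to the next job's pattern

### The job

Set the four-switch selector box for the next punching job: counting from the end with the round connector, the switches must stand on, off, on, off. On is towards the long edge with the raised metal ridge, off is away from it; push each switch that needs changing fully over. Do not touch the similar box with only two switches.

Things in the scene. Friction and masses are not known exactly. Their poses are not given: they have to be found in the camera images.
- bank: Four-switch selector box, dark steel, fixed to the bench, 90 (x) x 188 (y) x 30 mm high; origin at the centre of its underside, z up. Flat top with 4 white tabs in a row along y, 42 mm apart. A bright metal ridge, 3 mm high, runs on top along the +x edge (x = 38 mm), the 'on' side; a round steel connector sticks 18 mm out of the +y end. At yaw 0 its +x points away from the robot.
- bank_1 (a joint): First switch, next to the connector (box y = +63 mm): white tab 12 (x) x 10 (y) mm, standing 23 mm above the box's top (its top 53 mm above the bench). Slides along the box's x: 0 = off (tab centre at x = -10 mm), 0.020 m = on (x = +10 mm), with a stop at both ends. 2 N of friction, no spring: it stays where it is left.
- bank_2 (a joint): Second switch (box y = +21 mm): tab, values and behaviour as the first.
- bank_3 (a joint): Third switch (box y = -21 mm): tab, values and behaviour as the first.
- bank_4 (a joint): Fourth switch (box y = -63 mm): tab, values and behaviour as the first.
- small_bank: The similar box with only two switches, to be left alone: 90 (x) x 104 (y) x 30 mm high, same tabs (to 53 mm above the bench), ridge and connector (18 mm out of the +y end), fixed to the bench, origin at the centre of its underside.

How it is judged:
At the end, for the whole second after the job is handed in: On the four-switch box, counted from the connector, switches 1 and 3 stand on (over 14 mm of their 20 mm travel) and switches 2 and 4 off (under 6 mm), and stay so (value of joint each of bank_1, bank_3 above 0.014 m and value of joint each of bank_2, bank_4 below 0.006 m); the robot touches nothing.
It fails at once if the robot touches the two-switch box with more than 2 N (contact force between small_bank and the fingers above 2 N or contact force between small_bank and the arm above 2 N).
It also fails if it takes over 38 s, if anything falls off the work surface, if the arm or the gripper's body presses on something with over 40 N, if the wrist force passes 120 N, or if a joint passes its speed limit or range.

### The arm

A 7-joint arm with a two-finger parallel gripper is mounted at the origin on a cart in front of the work surface, level with it; the furniture and walls round the work are solid. World frame = base frame: x ahead of the robot, y to its left, z up, the work surface at z = 0. Lengths are in m, angles in rad, forces in N, time in s.
With the tool pointing down it reaches from about 0.4 to 0.85 m from the base axis. Payload 4.5 kg.
Tool frame: the origin (TCP) lies on the centre line of the jaws, within the pads' length; the fingertips stand 11 mm ahead of it and the grasp point (between the pads) lies 8 mm behind it; z points along the fingers, y is the line along which they close (so a half turn about z gives the same grasp; the last joint's range is limited). The gripper opens to 88 mm and grips with 3 to 60 N. Pads are 18 mm wide; open, the fingers measure 123 mm over their backs; the gripper's body (75 mm by 187 mm) begins 45 mm behind the grasp point.
Start: joints at [1.222, 0.689, -0.195, 1.565, 0.157, 0.902, -0.215], TCP at [0.233, -0.58, 0.25] pointing down, gripper open.
Joint ranges: [-3.01, 3.01], [-0.46, 2.08], [-1.47, 1.51], [0.13, 2.56], [-1, 4.14], [0.04, 2.09], [-2.66, 2.66]. Speed limits (rad/s): [2.57, 2.57, 3.14, 3.14, 3.14, 3.14, 3.14].

### API

Orientations are given as a unit quaternion [x, y, z, w].
In Python, from plant import * gives the robot as it stands. The module is installed in compiled form; this text tells all that it offers.
- The arm moves only by the tool send_rows, never from a script. Its argument "motion" is a list of rows, each an object of numbers: "x", "y", "z": the shift along the tool's x, y, z in cm; "rx", "ry", "rz": the turn, a rotation vector about the tool's x, y, z in rad; "jaw": the finger opening in cm, from 0 to 8.81. In form: [{"x": .., "y": .., "z": .., "rx": .., "ry": .., "rz": .., "jaw": ..}, ...]. A call has exactly 5 rows; each row shifts and turns the commanded pose from where the row before left it, along the tool's axes as they then stand; what a row does not reach is not made up. A row lasts 1/10 s, in which the tool goes at most 50 mm and 8.59 degrees, less where a joint would pass 70% of its speed; a pose out of reach is approached as far as the arm can. A call is refused whole if a number of a shift passes 5 or a number of a turn 0.15, either way. A call with a gripper value outside its range is refused whole. The fingers move at their own pace and stop on an object; "grip_force" is the grip in N (left out, the last holds). Time passes only in rows, so rows that do not move let the fingers close, or fill a call up. It gives the time, the measured TCP pose, the force, the opening and the grip force at its end, in the units of the state.
- get_state(): the state, without advancing time (a new reading comes with each control period).
- snapshot(name): name is "side" or "top"; returns a dict with "img" (480x640x3 uint8, red, green, blue), "vertical_fov" (degrees; the focal length in pixels is half the picture's height over the tangent of half this angle, whatever the lens; pixels are square), "cx", "cy" (the principal point, pixels), "D" ([k1, k2, p1, p2, k3] as OpenCV has them; the pictures are not rectified), "extrinsics" (4x4, takes a point from camera to world coordinates). Camera axes: x right, y up, looking along -z (the intrinsics and any distortion apply to the point x, -y, -z); pixel columns grow to the right and rows downward; lengths in m; the calibration is good to about 2 mm. A picture is of the moment at which its call begins. There is no depth.
- finish_job(): hands the job in; it is judged then, once.
The state is a dict: "clock": time; "q": joint angles; "qd": joint speeds; "joint_torque": joint torques, N m; "tool_pos": TCP position; "eef_rot": TCP orientation; "contact_force": force on the tool from outside, world axes, zero at the start; "moment": the same for the moment, N m; "opening": opening from 0.0 (shut) to 1.0 (fully open); "finger_force": force on a finger pad.
Only numpy, scipy, OpenCV 4.12 (cv2) and the standard library are available. Lean on these libraries where they do the work, as an engineer would, in place of code of your own. Each camera call takes 0.05 s, during which the arm holds its last target. There are 200 camera calls.

## Working session

There is one attempt and no reset: what is moved stays moved. The work goes in short steps, Python scripts to look and compute and a tool call to move; the robot and the scene stay as the last step left them, time stands still between calls to the robot, and variables do not carry over. Pictures are saved under pics/ and viewed, at most 10 in all, crops included, and the job is handed in when it is done.

Besides the shell and the picture viewer there is one more tool, called after "Request:" as name([rows], argument=value, ...), one row to a line, values as JSON. send_rows: Moves the arm, as the interface text tells. Its arguments: {"type":"object","properties":{"motion":{"type":"array"},"grip_force":{"type":"number"}},"required":["motion"]}

```bash
mkdir -p pics; cat > h.py <<'E'
from plant import *
import numpy as np, cv2
def load(n):
    s=snapshot(n); f=240/np.tan(np.radians(s["vertical_fov"])/2)
    K=np.array([[f,0,s["cx"]],[0,f,s["cy"]],[0,0,1]]); return s,K
def cast(s,K,px,z):
    p=cv2.undistortPoints(np.array(px,float).reshape(-1,1,2),K,np.array(s["D"],float)).reshape(-1,2)
    E=np.array(s["extrinsics"]); d=np.c_[p[:,0],-p[:,1],-np.ones(len(p))]@E[:3,:3].T
    o=E[:3,3]; return o+d*((z-o[2])/d[:,2])[:,None]
E
python3 - <<'E'
from h import *
for n in("top","side"):
    s,K=load(n); cv2.imwrite(f"pics/{n}0.png",s["img"][:,:,::-1]); print(n,K[0,0],s["D"],np.round(s["extrinsics"],3).tolist())
print(get_state())
E
```

```text
top 463.6930392879637 [-0.0670151  0.         0.         0.         0.       ] [[0.032, 0.978, -0.205, 0.332], [-0.999, 0.032, -0.005, 0.17], [0.001, 0.205, 0.979, 0.9], [0.0, 0.0, 0.0, 1.0]]
side 617.033493372184 [-0.17470226  0.          0.          0.          0.        ] [[0.517, 0.646, -0.561, 0.031], [-0.856, 0.4, -0.327, -0.121], [0.013, 0.65, 0.76, 0.693], [0.0, 0.0, 0.0, 1.0]]
{'clock': 0.1, 'q': array([ 1.22185246,  0.68987854, -0.19452237,  1.56620509,  0.15728663,
        0.90250255, -0.21511365]), 'qd': array([-9.82533062e-04, -2.17901037e-03,  4.12852265e-05, -3.24395057e-03,
       -9.71028532e-04,  1.77585444e-04,  1.14517940e-04]), 'joint_torque': array([-2.37566470e-03, -5.28498173e+01, -1.27109092e+00, -1.53834558e+01,
       -5.24523051e-02,  2.01699128e-03,  4.53023006e-05]), 'tool_pos': array([ 0.23318343, -0.57929693,  0.24901305]), 'eef_rot': array([ 9.81738963e-01,  1.90231346e-01, -2.04609806e-04, -7.75699174e-04]), 'contact_force': array([-0.49709833,  0.57143991, -0.13615861]), 'moment': array([0.02406625, 0.0585335 , 0.02395774]), 'finger_force': 0.0, 'opening': 0.99852824139848}
```

View pics/top0.png

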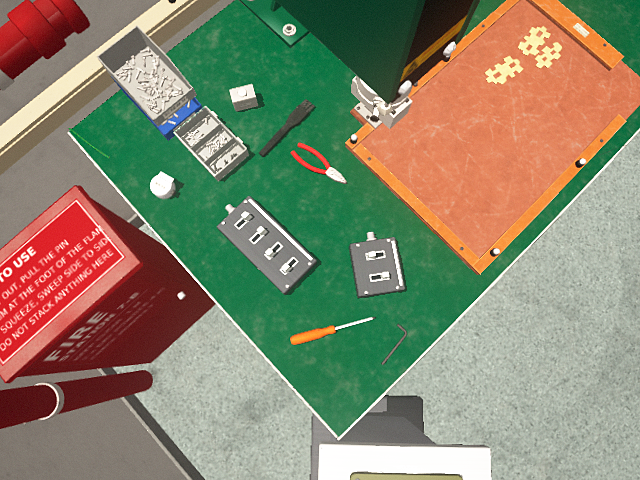

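View pics/side0.png

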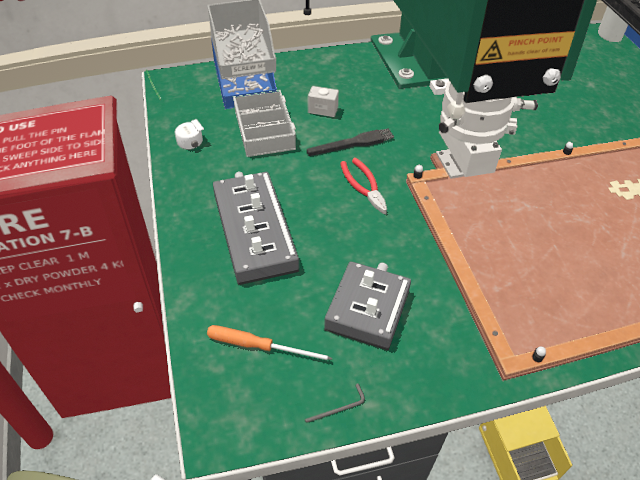

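The four-switch box is at about (268,246) in the top view, with its connector at (229,208) and the ridge on the upper-right edge. The two-switch box is at (378,266). I'll zoom in on the four-switch box and measure its corners.

```bash
python3 - <<'E'
from h import *
s,K=load("top"); im=s["img"][:,:,::-1]
cv2.imwrite("pics/top1.png",cv2.resize(im[190:310,205:345],(700,600),interpolation=cv2.INTER_CUBIC))
s2,K2=load("side")
cv2.imwrite("pics/side1.png",cv2.resize(s2["img"][160:290,200:310,::-1],(508,600),interpolation=cv2.INTER_CUBIC))
for n,(S,k) in dict(top=(s,K),side=(s2,K2)).items():
    hsv=cv2.cvtColor(S["img"],cv2.COLOR_RGB2HSV)
    m=((hsv[:,:,1]<40)&(hsv[:,:,2]>200)).astype(np.uint8)
    nn,l,st,c=cv2.connectedComponentsWithStats(m)
    for i in range(1,nn):
        if 8<st[i,4]<400:
            p=cast(S,k,c[i],0.053)[0]
            if .2<p[0]<.8 and -.3<p[1]<.5: print(n,np.round(c[i],1),st[i],np.round(p,3))
E
```

```text
top [400.5 107.9] [389  99  23  19 100] [0.797 0.018 0.053]
top [366.1 113.7] [354 102  28  26 174] [0.782 0.087 0.053]
top [201.8 130.8] [185 117  34  29 347] [0.735 0.413 0.053]
top [171.5 121.9] [168 121   7   3  13] [0.753 0.476 0.053]
top [214.  145.2] [198 131  33  30 305] [0.705 0.385 0.053]
top [353.5 136.9] [351 134   6   6  25] [0.731 0.112 0.053]
top [212.2 164.9] [210 160   5  10  22] [0.663 0.386 0.053]
top [334.7 174.3] [326 167  20  16 149] [0.651 0.147 0.053]
top [279.4 228.6] [248 199  65  61 293] [0.54  0.248 0.053]
top [229.4 208.1] [226 204   9  10  44] [0.577 0.345 0.053]
top [241.8 219.6] [234 211  15  19  88] [0.555 0.32  0.053]
top [222.8 222.6] [221 221   4   4   9] [0.548 0.356 0.053]
top [553.7 226. ] [552 224   4   5   9] [ 0.563 -0.276  0.053]
top [562.1 224.8] [561 224   4   3   9] [ 0.566 -0.293  0.053]
top [256.9 234.7] [249 226  16  18  99] [0.527 0.29  0.053]
top [370.2 235.9] [367 232   9   9  54] [0.531 0.077 0.053]
top [388. 240.] [387 239   3   3   9] [0.525 0.044 0.053]
top [396.7 262.5] [391 240  12  46 166] [0.482 0.027 0.053]
top [548.8 242.1
[... 6516 characters left out ...]
[0.483 0.058 0.053]
side [396.1 305.4] [386 280  22  52 231] [0.47  0.019 0.053]
side [372.  301.4] [367 298  11   8  63] [0.46  0.049 0.053]
side [136.9 304.9] [134 302   7   7  42] [0.296 0.3   0.053]
side [358.7 308. ] [350 302  20  14  87] [0.442 0.058 0.053]
side [336. 317.] [334 316   5   3  11] [0.415 0.076 0.053]
side [380.5 330.8] [379 329   4   4  13] [0.426 0.019 0.053]
side [299.1 350.9] [271 344  57  15 197] [0.35  0.089 0.053]
side [540.7 350. ] [537 347   9   7  54] [ 0.503 -0.165  0.053]
side [363.7 464.2] [331 447  63  28 305] [ 0.266 -0.045  0.053]
side [546.1 476.3] [535 473  22   7  34] [ 0.352 -0.225  0.053]
side [379.1 477.8] [378 476   4   4  12] [ 0.261 -0.067  0.053]
```

View pics/top1.png

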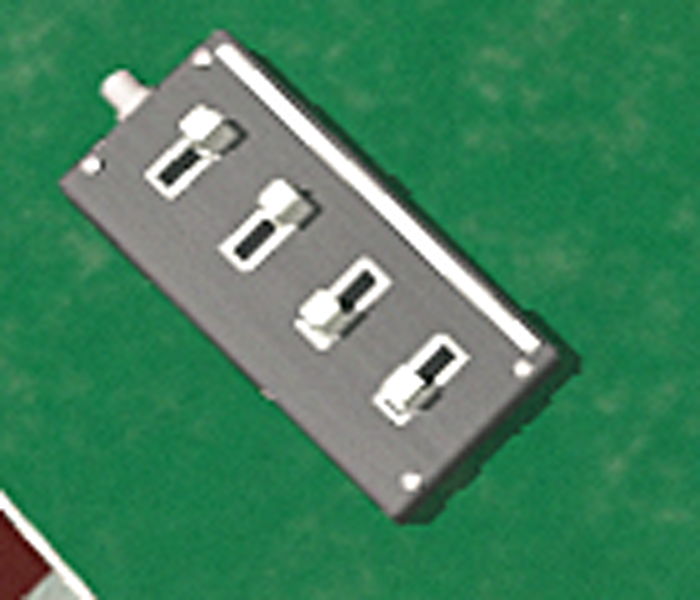

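View pics/side1.png

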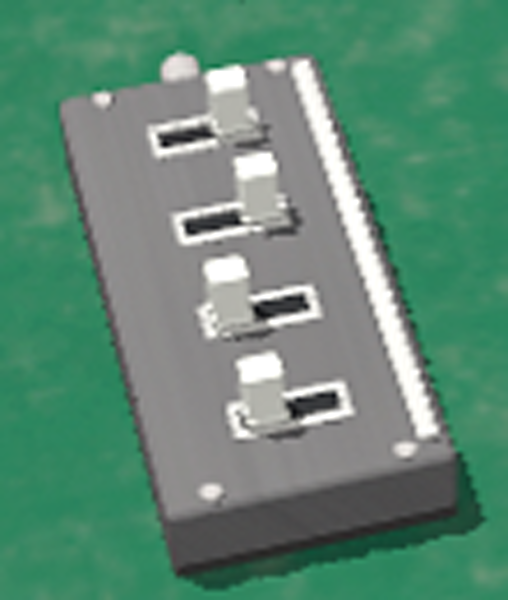

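Starting state is on, on, off, off, so switch 2 has to go off and switch 3 on. Before moving I'll check the tab positions and how close the red cabinet is.

```bash
python3 - <<'E'
from h import *
s,K=load("top"); t,L=load("side")
c=np.array([(203,127),(283,200),(325,311),(403,390)])/5+[205,190]
print("tabs top",np.round(cast(s,K,c,.053),3).tolist())
def ln(S,k,p):
    a=cast(S,k,p,0.); return np.array(S["extrinsics"])[:3,3],a
for a,b in(((142,262),(117,180)),((80,187),(110,99)),((180,295),(137,306))):
    o1,p1=ln(s,K,[a]);o2,p2=ln(t,L,[b]);d1=p1[0]-o1;d2=p2[0]-o2
    u=np.linalg.lstsq(np.c_[d1,-d2],o2-o1,rcond=None)[0]; A=o1+u[0]*d1;B=o2+u[1]*d2
    print("cab",np.round((A+B)/2,3),np.linalg.norm(A-B).round(3))
print("edge",np.round(cast(s,K,[(70,130),(200,280),(335,437)],0),3).tolist())
E
```

```text
tabs top [[0.564, 0.314, 0.053], [0.536, 0.281, 0.053], [0.494, 0.263, 0.053], [0.465, 0.233, 0.053]]
cab [0.473 0.513 0.024] 0.002
cab [0.611 0.651 0.045] 0.009
cab [ 0.441  0.531 -0.3  ] 0.001
edge [[0.757, 0.715, 0.0], [0.444, 0.404, 0.0], [0.161, 0.132, 0.0]]
```

Request:
send_rows([
  {"x": 3.43,"y": -2.71,"jaw": 4},
  {"x": 3.43,"y": -2.71,"jaw": 4},
  {"x": 3.43,"y": -2.71,"jaw": 4},
  {"x": 3.43,"y": -2.71,"jaw": 4},
  {"x": 3.43,"y": -2.71,"jaw": 4},
])

```text
schema error: expected keys x, y, z, rx, ry, rz, jaw
```

Request:
send_rows([
  {"x": 3.43,"y": -2.71,"jaw": 4},
  {"x": 3.43,"y": -2.71,"jaw": 4},
  {"x": 3.43,"y": -2.71,"jaw": 4},
  {"x": 3.43,"y": -2.71,"jaw": 4},
  {"x": 3.43,"y": -2.71,"jaw": 4},
])

```text
schema error: expected keys x, y, z, rx, ry, rz, jaw
```

Request:
send_rows([
  {"x": 2.6,"y": -4.1,"jaw": 4},
  {"x": 2.6,"y": -4.1,"jaw": 4},
  {"x": 2.6,"y": -4.1,"jaw": 4},
  {"x": 2.6,"y": -4.1,"jaw": 4},
  {"x": 2.6,"y": -4.1,"jaw": 4},
])

```text
schema error: expected keys x, y, z, rx, ry, rz, jaw
```

All keys are required in every row.

Request:
send_rows([
  {"x": 3.4,"y": -2.7,"z": 0,"rx": 0,"ry": 0,"rz": 0,"jaw": 4},
  {"x": 3.4,"y": -2.7,"z": 0,"rx": 0,"ry": 0,"rz": 0,"jaw": 4},
  {"x": 3.4,"y": -2.7,"z": 0,"rx": 0,"ry": 0,"rz": 0,"jaw": 4},
  {"x": 3.4,"y": -2.7,"z": 0,"rx": 0,"ry": 0,"rz": 0,"jaw": 4},
  {"x": 3.4,"y": -2.7,"z": 0,"rx": 0,"ry": 0,"rz": 0,"jaw": 4},
])

```text
clock: 0.8
tool_pos: [0.3414, -0.3895, 0.2499]
eef_rot: [0.982, 0.19, 0.0, 0.0]
contact_force: [1.4, -0.1, -0.0]
opening: 0.575
finger_force: 0.0
```

Request:
send_rows([
  {"x": 3.4,"y": -2.7,"z": 0,"rx": 0,"ry": 0,"rz": 0,"jaw": 4},
  {"x": 3.4,"y": -2.7,"z": 0,"rx": 0,"ry": 0,"rz": 0,"jaw": 4},
  {"x": 3.4,"y": -2.7,"z": 0,"rx": 0,"ry": 0,"rz": 0,"jaw": 4},
  {"x": 3.4,"y": -2.7,"z": 0,"rx": 0,"ry": 0,"rz": 0,"jaw": 4},
  {"x": 3.4,"y": -2.7,"z": 0,"rx": 0,"ry": 0,"rz": 0,"jaw": 4},
])

```text
clock: 1.3
tool_pos: [0.4488, -0.2008, 0.2499]
eef_rot: [0.982, 0.19, 0.0, 0.0]
contact_force: [0.8, -1.0, 0.7]
opening: 0.456
finger_force: 0.0
```

Request:
send_rows([
  {"x": 2.6,"y": -4.1,"z": 0,"rx": 0,"ry": 0,"rz": 0,"jaw": 4},
  {"x": 2.6,"y": -4.1,"z": 0,"rx": 0,"ry": 0,"rz": 0,"jaw": 4},
  {"x": 2.6,"y": -4.1,"z": 0,"rx": 0,"ry": 0,"rz": 0,"jaw": 4},
  {"x": 2.6,"y": -4.1,"z": 0,"rx": 0,"ry": 0,"rz": 0,"jaw": 4},
  {"x": 2.6,"y": -4.1,"z": 0,"rx": 0,"ry": 0,"rz": 0,"jaw": 4},
])

```text
clock: 1.8
tool_pos: [0.4922, 0.0384, 0.2499]
eef_rot: [0.982, 0.19, 0.0, 0.0]
contact_force: [0.7, 0.3, 0.3]
opening: 0.455
finger_force: 0.0
```

Request:
send_rows([
  {"x": 2.6,"y": -4.1,"z": 0,"rx": 0,"ry": 0,"rz": 0,"jaw": 4},
  {"x": 2.6,"y": -4.1,"z": 0,"rx": 0,"ry": 0,"rz": 0,"jaw": 4},
  {"x": 2.6,"y": -4.1,"z": 0,"rx": 0,"ry": 0,"rz": 0,"jaw": 4},
  {"x": 2.6,"y": -4.1,"z": 0,"rx": 0,"ry": 0,"rz": 0,"jaw": 4},
  {"x": 2.6,"y": -4.1,"z": 0,"rx": 0,"ry": 0,"rz": 0,"jaw": 4},
])

```text
clock: 2.3
tool_pos: [0.5361, 0.2772, 0.2498]
eef_rot: [0.982, 0.19, 0.0, 0.0]
contact_force: [0.6, 0.2, 0.6]
opening: 0.45
finger_force: 0.0
```

Request:
send_rows([
  {"x": 0,"y": 0,"z": 2,"rx": 0,"ry": 0,"rz": -0.12,"jaw": 4},
  {"x": 0,"y": 0,"z": 2,"rx": 0,"ry": 0,"rz": -0.12,"jaw": 4},
  {"x": 0,"y": 0,"z": 2,"rx": 0,"ry": 0,"rz": -0.12,"jaw": 4},
  {"x": 0,"y": 0,"z": 2,"rx": 0,"ry": 0,"rz": -0.12,"jaw": 4},
  {"x": 0,"y": 0,"z": 0,"rx": 0,"ry": 0,"rz": 0,"jaw": 4},
])

```text
clock: 2.8
tool_pos: [0.5344, 0.274, 0.1672]
eef_rot: [0.908, 0.418, -0.003, 0.0]
contact_force: [-0.2, -0.6, 0.6]
opening: 0.455
finger_force: 0.0
```

Request:
send_rows([
  {"x": 0.8,"y": -0.4,"z": 2,"rx": 0,"ry": 0,"rz": 0,"jaw": 4},
  {"x": 0,"y": 0,"z": 2,"rx": 0,"ry": 0,"rz": 0,"jaw": 4},
  {"x": 0,"y": 0,"z": 2,"rx": 0,"ry": 0,"rz": 0,"jaw": 4},
  {"x": 0,"y": 0,"z": 1,"rx": 0,"ry": 0,"rz": 0,"jaw": 4},
  {"x": 0,"y": 0,"z": 0,"rx": 0,"ry": 0,"rz": 0,"jaw": 4},
])

```text
clock: 3.3
tool_pos: [0.5378, 0.2835, 0.0992]
eef_rot: [0.909, 0.417, -0.001, 0.0]
contact_force: [-0.5, 0.1, 0.4]
opening: 0.453
finger_force: 0.0
```

```bash
python3 - <<'E'
from h import *
print(get_state()["tool_pos"],get_state()["eef_rot"])
a=load("top")[0]["img"][180:320,190:350,::-1];b=load("side")[0]["img"][120:290,180:375,::-1]
cv2.imwrite("pics/c2.png",np.hstack([cv2.resize(a,(400,350)),cv2.resize(b,(400,350))]))
E
```

```text
[0.53782373 0.28352617 0.0992027 ] [ 9.08687680e-01  4.17475760e-01 -7.85730874e-04  2.69499867e-04]
```

View pics/c2.png

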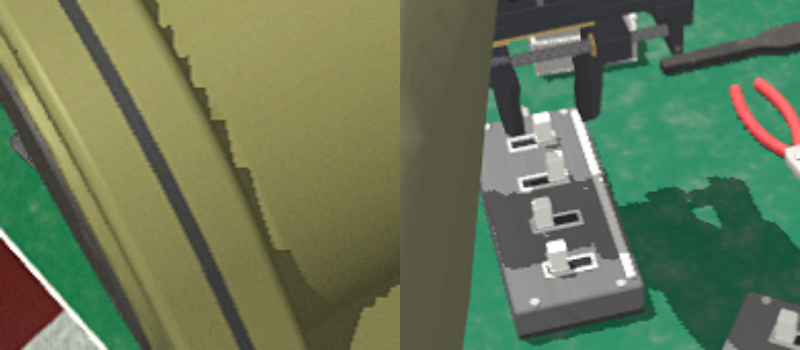

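The top view is blocked by the arm. In the side view the fingers straddle the row at the height of tab 2 (tab top at about (555,160) in the picture), consistent with the tip height. Next I descend, close and push.

Request:
send_rows([
  {"x": 0,"y": 0,"z": 1.6,"rx": 0,"ry": 0,"rz": 0,"jaw": 4},
  {"x": 0,"y": 0,"z": 1.6,"rx": 0,"ry": 0,"rz": 0,"jaw": 4},
  {"x": 0,"y": 0,"z": 1.6,"rx": 0,"ry": 0,"rz": 0,"jaw": 4},
  {"x": 0,"y": 0,"z": 0,"rx": 0,"ry": 0,"rz": 0,"jaw": 4},
  {"x": 0,"y": 0,"z": 0,"rx": 0,"ry": 0,"rz": 0,"jaw": 4},
])

```text
clock: 3.9
tool_pos: [0.538, 0.2837, 0.0513]
eef_rot: [0.908, 0.418, -0.0, 0.0]
contact_force: [-0.3, 0.6, -0.6]
opening: 0.45
finger_force: 0.0
```

Request:
send_rows([
  {"x": 0,"y": 0,"z": 0,"rx": 0,"ry": 0,"rz": 0,"jaw": 1},
  {"x": 0,"y": 0,"z": 0,"rx": 0,"ry": 0,"rz": 0,"jaw": 1},
  {"x": 0,"y": 0,"z": 0,"rx": 0,"ry": 0,"rz": 0,"jaw": 1},
  {"x": 0,"y": 0,"z": 0,"rx": 0,"ry": 0,"rz": 0,"jaw": 1},
  {"x": 0,"y": 0,"z": 0,"rx": 0,"ry": 0,"rz": 0,"jaw": 1},
], grip_force=6)

```text
clock: 4.4
tool_pos: [0.5386, 0.2838, 0.0521]
eef_rot: [0.908, 0.418, 0.0, 0.0]
contact_force: [-0.4, 0.8, 2.7]
opening: 0.136
finger_force: 6.0
```

Request:
send_rows([
  {"x": 0,"y": -0.5,"z": 0,"rx": 0,"ry": 0,"rz": 0,"jaw": 1},
  {"x": 0,"y": -0.5,"z": 0,"rx": 0,"ry": 0,"rz": 0,"jaw": 1},
  {"x": 0,"y": -0.5,"z": 0,"rx": 0,"ry": 0,"rz": 0,"jaw": 1},
  {"x": 0,"y": -0.5,"z": 0,"rx": 0,"ry": 0,"rz": 0,"jaw": 1},
  {"x": 0,"y": 0,"z": 0,"rx": 0,"ry": 0,"rz": 0,"jaw": 1},
])

```text
clock: 4.9
tool_pos: [0.5245, 0.2966, 0.0521]
eef_rot: [0.908, 0.418, 0.001, 0.001]
contact_force: [5.1, -2.0, 2.1]
opening: 0.138
finger_force: 6.0
```

Request:
send_rows([
  {"x": 0,"y": 0,"z": 0,"rx": 0,"ry": 0,"rz": 0,"jaw": 4},
  {"x": 0,"y": 0,"z": 0,"rx": 0,"ry": 0,"rz": 0,"jaw": 4},
  {"x": 0,"y": 0,"z": 0,"rx": 0,"ry": 0,"rz": 0,"jaw": 4},
  {"x": 0,"y": 0,"z": 0,"rx": 0,"ry": 0,"rz": 0,"jaw": 4},
  {"x": 0,"y": 0,"z": 0,"rx": 0,"ry": 0,"rz": 0,"jaw": 4},
])

```text
clock: 5.4
tool_pos: [0.5225, 0.2969, 0.0515]
eef_rot: [0.908, 0.418, -0.0, -0.0]
contact_force: [-0.4, -0.1, 0.4]
opening: 0.453
finger_force: 0.0
```

Request:
send_rows([
  {"x": 0,"y": 0,"z": -2,"rx": 0,"ry": 0,"rz": 0,"jaw": 4},
  {"x": 0,"y": 0,"z": -2,"rx": 0,"ry": 0,"rz": 0,"jaw": 4},
  {"x": 0,"y": 0,"z": 0,"rx": 0,"ry": 0,"rz": 0,"jaw": 4},
  {"x": 0,"y": 0,"z": 0,"rx": 0,"ry": 0,"rz": 0,"jaw": 4},
  {"x": 0,"y": 0,"z": 0,"rx": 0,"ry": 0,"rz": 0,"jaw": 4},
])

```text
clock: 5.9
tool_pos: [0.5224, 0.2964, 0.0908]
eef_rot: [0.908, 0.418, -0.001, 0.0]
contact_force: [-0.3, 0.0, -0.7]
opening: 0.45
finger_force: 0.0
```

Request:
send_rows([
  {"x": -2.1,"y": 0,"z": 0,"rx": 0,"ry": 0,"rz": 0,"jaw": 4},
  {"x": -2.1,"y": 0,"z": 0,"rx": 0,"ry": 0,"rz": 0,"jaw": 4},
  {"x": 0,"y": 0,"z": 2,"rx": 0,"ry": 0,"rz": 0,"jaw": 4},
  {"x": 0,"y": 0,"z": 2,"rx": 0,"ry": 0,"rz": 0,"jaw": 4},
  {"x": 0,"y": 0,"z": 0,"rx": 0,"ry": 0,"rz": 0,"jaw": 4},
])

```text
clock: 6.4
tool_pos: [0.4937, 0.2637, 0.0489]
eef_rot: [0.908, 0.418, -0.003, 0.0]
contact_force: [-0.2, -0.8, 0.1]
opening: 0.453
finger_force: 0.0
```

Request:
send_rows([
  {"x": 0,"y": 0,"z": 0,"rx": 0,"ry": 0,"rz": 0,"jaw": 1},
  {"x": 0,"y": 0,"z": 0,"rx": 0,"ry": 0,"rz": 0,"jaw": 1},
  {"x": 0,"y": 0,"z": 0,"rx": 0,"ry": 0,"rz": 0,"jaw": 1},
  {"x": 0,"y": 0,"z": 0,"rx": 0,"ry": 0,"rz": 0,"jaw": 1},
  {"x": 0,"y": 0,"z": 0,"rx": 0,"ry": 0,"rz": 0,"jaw": 1},
], grip_force=6)

```text
clock: 6.9
tool_pos: [0.4963, 0.2651, 0.0524]
eef_rot: [0.908, 0.418, 0.001, 0.0]
contact_force: [0.5, -0.4, 2.9]
opening: 0.138
finger_force: 6.0
```

Request:
send_rows([
  {"x": 0,"y": 0.5,"z": 0,"rx": 0,"ry": 0,"rz": 0,"jaw": 1},
  {"x": 0,"y": 0.5,"z": 0,"rx": 0,"ry": 0,"rz": 0,"jaw": 1},
  {"x": 0,"y": 0.5,"z": 0,"rx": 0,"ry": 0,"rz": 0,"jaw": 1},
  {"x": 0,"y": 0.5,"z": 0,"rx": 0,"ry": 0,"rz": 0,"jaw": 1},
  {"x": 0,"y": 0,"z": 0,"rx": 0,"ry": 0,"rz": 0,"jaw": 1},
])

```text
clock: 7.4
tool_pos: [0.5109, 0.2517, 0.0523]
eef_rot: [0.908, 0.418, -0.0, -0.0]
contact_force: [-2.7, 0.7, 6.8]
opening: 0.134
finger_force: 6.0
```

Request:
send_rows([
  {"x": 0,"y": 0,"z": 0,"rx": 0,"ry": 0,"rz": 0,"jaw": 4},
  {"x": 0,"y": 0,"z": 0,"rx": 0,"ry": 0,"rz": 0,"jaw": 4},
  {"x": 0,"y": 0,"z": 0,"rx": 0,"ry": 0,"rz": 0,"jaw": 4},
  {"x": 0,"y": 0,"z": 0,"rx": 0,"ry": 0,"rz": 0,"jaw": 4},
  {"x": 0,"y": 0,"z": 0,"rx": 0,"ry": 0,"rz": 0,"jaw": 4},
])

```text
clock: 7.9
tool_pos: [0.5109, 0.2518, 0.0516]
eef_rot: [0.908, 0.418, -0.0, 0.0]
contact_force: [0.2, 0.3, -0.9]
opening: 0.449
finger_force: 0.0
```

Request:
send_rows([
  {"x": 0,"y": 0,"z": -3,"rx": 0,"ry": 0,"rz": 0,"jaw": 4},
  {"x": 0,"y": 0,"z": -4,"rx": 0,"ry": 0,"rz": 0,"jaw": 4},
  {"x": 0,"y": 0,"z": -4,"rx": 0,"ry": 0,"rz": 0,"jaw": 4},
  {"x": 0,"y": 0,"z": -4,"rx": 0,"ry": 0,"rz": 0,"jaw": 4},
  {"x": 0,"y": 0,"z": 0,"rx": 0,"ry": 0,"rz": 0,"jaw": 4},
])

```text
clock: 8.4
tool_pos: [0.5137, 0.2537, 0.2068]
eef_rot: [0.908, 0.418, 0.005, -0.001]
contact_force: [0.6, 0.8, -0.4]
opening: 0.454
finger_force: 0.0
```

```bash
python3 - <<'E'
from h import *
cv2.imwrite("pics/s3.png",cv2.resize(load("side")[0]["img"][100:310,170:430,::-1],(743,600)))
E
```

```text
(no output)
```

View pics/s3.png

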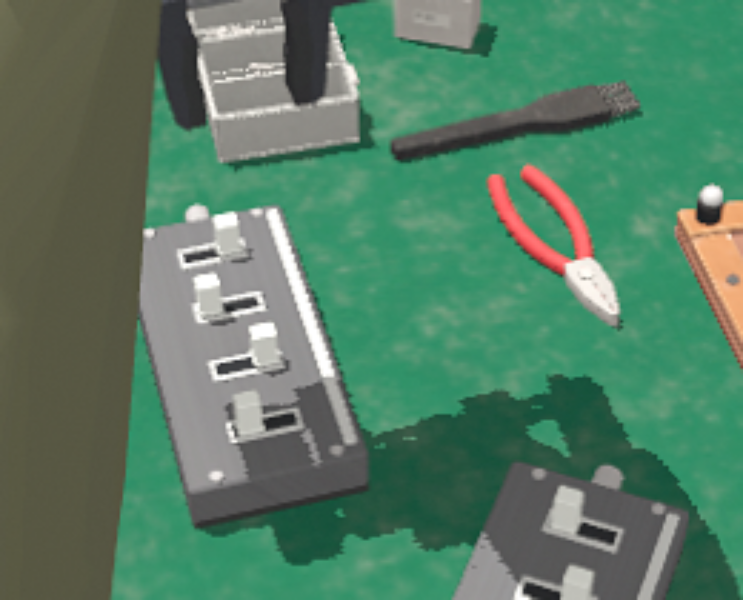

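The picture shows on, off, on, off: tab tops at about (228,223), (207,284), (263,333) and (246,400), with the arm clear. I'll check the travel in numbers and hand in if it is right.

```bash
python3 - <<'E'
from h import *
s,K=load("side")
c=np.array([(228,223),(207,284),(263,333),(246,400)])*(260/743)+[170,100]
p=cast(s,K,c,.053)[:,:2]; x=p@[.758,-.652]; x-=(x[0]+x[3])/2; print(np.round(x*1000,1), "expect +10 -10 +10 -10")
if np.all(np.abs(x-np.array([.01,-.01,.01,-.01]))<.0035): print(finish_job())
E
```

```text
[ 10.8 -10.4   8.3 -10.8] expect +10 -10 +10 -10
the job is handed in; nothing more can be done
None
```

The four-switch box now reads on, off, on, off from the connector end: I moved only switches 2 and 3, never went near the two-switch box, and handed the job in at about 8.5 s.

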